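# Close the kit drawer, flip the catch and hold the marking press down

## Task

Work the small marking press on the desk: first push its open drawer fully home until it clicks into its detent, then flip the safety catch over to the side away from the lever, all the way, and only then pull the lever towards the front of the press as far as it goes and keep it held there. The program finishes while the robot is still holding the lever fully pulled against its spring; leave everything else standing on the desk and on the press undisturbed.

Things in the scene. Friction and masses are not known exactly. Their poses are not given: they have to be found in the camera images.
- press: White box-shaped bench press fixed to the desk, 180 deep (x) x 270 wide (y), deck 70 mm high; raised head back left, 120 high, with a thin rod on it to 156 mm that sinks as the lever is pulled. Origin: centre of its underside. x points to its back (away from the robot at yaw 0), y to its left, z up; front at x = -90 mm. Drawer in the left of the front, lever right, safety catch at the right edge.
- drawer_front (a point): Centre of the outer face of the drawer's flat grey front panel (panel 10 thick x 120 wide x 56 mm high, from 6 to 62 mm above the desk); moves with the drawer; at press y = +70 mm. The panel can be pushed anywhere. A small dark box (50 x 60 x 30 mm) lies loose in the drawer, below its rim, and rides along.
- press_drawer (a joint): How far the drawer is open (m): 0 = home, up to 0.075; starts 0.035 to 0.06 open; slides along the press's x. Sliding takes about 1 N; in the last 13 mm a ball detent resists with up to about 9 N; past its crest (about 5.5 mm) it snaps home to 0 and stays.
- catch_tip (a point): Centre of the black ball (16 mm diameter) at the end of the catch's thumb arm, a 10 mm round steel rod rising 60 mm from the catch's hinge axis; moves with the catch. A flat steel gate arm, 85 mm long, sits farther back on the same shaft: when locked it lies level across the front of the lever's stem and blocks it; when flipped it stands upright, clear.
- catch_hinge (a point): Point on the catch's hinge axis straight below the thumb arm's swing, 88 mm above the desk, at press (x, y) = (-70, -105) mm; the axis runs along the press's x.
- press_catch (a joint): Angle of the safety catch (rad). 0 = locked, thumb arm leaning 45 degrees up and towards the lever (press +y). Grows as the thumb arm is flipped up, over and down to the outside (press -y); stop at 1.6 = fully flipped, the ball about 44 mm outside the hinge axis, as high as at the start. Starts at 0 to 0.12. 1 to 3 N at the arm turns it; it stays where it is left.
- lever_grip (a point): Centre of the lever's black grip, a cylinder 30 mm in diameter and 36 mm long with flat ends, its axis along the press's y, free on both sides. The steel stem (12 mm thick) leads down (own -z) to the hinge 170 mm away, with a collar 18 mm thick just below the grip.
- lever_hinge (a point): Point on the lever's hinge axis, inside the press, 30 mm above the desk at press (x, y) = (-20, -30) mm; the axis runs along the press's y. A small square block (19 x 16 x 24 mm) sits on the stem at the height of the catch's gate arm.
- press_lever (a joint): Angle of the lever (rad). 0 = rest, leaning 0.35 rad to the back; grows as the grip is pulled to the front of the press (-x); stop at 0.75 (leaning 0.40 rad to the front, about 122 mm of nearly level grip travel). A spring pulls back with about 2 N at the grip at rest and 4.5 N at the stop. While the catch is locked it moves less than 0.1.
- dappen_dish: Bystander: glass dappen dish 33 mm wide, 24 mm high, standing on the press's head. Origin: centre of its underside.
- dropper_bottle: Bystander: dropper bottle, 29 mm diameter, 62 mm high, on the desk. Origin: centre of its underside.
- cement_pot: Bystander: round pot with a teal lid, 47 mm wide, 40 mm high, on the desk. Origin: centre of its underside.
- amber_bottle: Bystander: amber bottle, 42 mm diameter, 85 mm high, on the desk. Origin: centre of its underside.
- kidney_dish: Bystander: steel kidney dish, 70 x 169 x 16 mm, on the desk. Origin: centre of its underside.
- gauze_pack: Bystander: folded gauze pack, 26 x 52 x 9 mm, on the desk. Origin: centre of its underside.

How it is judged:
On the way, in this order (a step that is already met when the one before it is completed fails the run):
1. the drawer is home in its detent (open less than 3 mm), while the catch is still locked (below 0.5 rad) (value of joint press_drawer below 0.003 m and value of joint press_catch below 0.5 rad), for 0.2 s.
2. the catch is flipped over (above 1.3 rad) with the drawer home, before the lever is pulled (below 0.15 rad) (value of joint press_catch above 1.3 rad and value of joint press_lever below 0.15 rad and value of joint press_drawer below 0.003 m), for 0.2 s.
3. the lever is pulled to its stop (above 0.64 rad of 0.75) (value of joint press_lever above 0.64 rad), for 0.2 s.
At the end, for the whole second after the job is handed in: The robot is holding the lever (touching its grip or stem with more than 1 N) at more than 0.64 rad of its 0.75 rad travel, the catch stays flipped over (above 1.3 of 1.6 rad), and the drawer is home (open less than 3 mm) (value of joint press_lever above 0.64 rad and value of joint press_catch above 1.3 rad and value of joint press_drawer below 0.003 m and contact force between any of the fingers, the arm and press_lever above 1 N); the arm keeps its last pose, push and grip.
It fails at once if a bystander on the desk is moved more than 3 cm, or the dish on the press more than 2 cm (distance of dappen_dish from where it was at the start of the episode above 0.02 m or distance of any of dropper_bottle, cement_pot, amber_bottle, kidney_dish, gauze_pack from where it was at the start of the episode above 0.03 m).
It fails at once if the lever is pulled (above 0.25 rad) while the catch is not flipped (below 1.0 rad) (value of joint press_lever above 0.25 rad and value of joint press_catch below 1 rad).
It also fails if it takes over 64 s, if anything falls off the work surface, if the arm or the gripper's body presses on something with over 40 N, if the wrist force passes 120 N, or if a joint passes its speed limit or range.

## Robot

A 6-joint arm with a two-finger parallel gripper is mounted at the origin on a cart in front of the work surface, level with it; the furniture and walls round the work are solid. World frame = base frame: x ahead of the robot, y to its left, z up, the work surface at z = 0. Lengths are in m, angles in rad, forces in N, time in s.
With the tool pointing down it reaches from about 0.275 to 0.775 m from the base axis. Payload 14.6 kg.
Tool frame: the origin (TCP) lies at the very end of the fingers, on their centre line; the grasp point (between the pads) lies 19 mm behind it; z points along the fingers, y is the direction in which the jaws open and shut (so a half turn about z gives the same grasp; the last joint's range is limited). The gripper opens to 85 mm and grips with 20 to 120 N. Pads are 22 mm wide; open, the fingers measure 114 mm over their backs; the gripper's body (76 mm by 85 mm) begins 54 mm behind the grasp point. The pads swing forward as they close: fully open they stand 13 mm farther back than shut.
Start: joints at [-1.495, 0.263, -0.048, 1.259, 0, 1.415], TCP at [0.12, -0.511, 0.231] pointing down, gripper open.
Joint ranges: [-2.65, 2.65], [-0.89, 1.7], [-1.18, 1.37], [-2.13, 2.11], [-1.35, 1.29], [-3.14, 3.14]. Speed limits (rad/s): [1.89, 1.89, 2.57, 2.79, 3.14, 3.14].

## Interface

Orientations are given as a unit quaternion [w, x, y, z].
In Python, from workcell import arm, get_image, calibration, nets gives the robot as it stands.
- The arm moves only by the tool move_arm, never from a script. Its argument "increments" is a list of rows, each a list of 7 numbers: the turn, a rotation vector about the tool's x, y, z in rad, then the shift along the tool's x, y, z in mm, then the finger opening in mm, from 0 to 85.4. In form: [[rx, ry, rz, tx, ty, tz, jaw], ...]. A call has 1 to 20 rows; each row is the pose to reach, as a shift and turn from the pose commanded when the call began, along the tool's axes at that moment; what a row does not reach only later rows make up. A row lasts 1/8 s, in which the tool goes at most 62.5 mm and 10.7 degrees, less where a joint would pass 70% of its speed; a pose out of reach is approached as far as the arm can. A call with a gripper value outside its range is refused whole. The fingers move at their own pace and stop on an object; "force" is the grip in N (left out, the last holds). Time passes only in rows, so rows that repeat a pose let the fingers close. It gives the time, the measured TCP pose, the force and the opening at its end, in the units of the state.
- arm.observe(): the state, without advancing time (a new reading comes with each control period).
- get_image(name): name is "scene" or "top" or "wrist"; returns (picture, depth): 420x560x3 uint8, red, green, blue; 420x560 float32, m along the optical axis (not along the pixel's ray), 0 where there is no reading.
- calibration(name): a dict with "fx", "fy", "cx", "cy" (pixels), "world_from_camera" (4x4, takes a point from camera to world coordinates). Camera axes: x right, y up, looking along -z (the intrinsics and any distortion apply to the point x, -y, -z); pixel columns grow to the right and rows downward; lengths in m; the calibration is good to about 2 mm. A picture is of the moment at which its call begins: read the wrist's pose just before it. calibration takes no time and is no camera call; for the wrist camera it gives the pose at the moment of the call.
- arm.hand_in(): hands the job in, once; it reports no verdict.
Trained networks look in the newest picture that a camera, given by its name, has taken for a name from the list of things; names that differ only in an ending like _2 or _b are one class to them, and where a whole thing is asked for, a point or a joint stands for the part that bears it (a point fixed in the world has none). Each returns a list of dicts, best first, with "conf" (0 to 1); they miss things now and then, are a little off and sometimes report something else, mostly with a low value. They report only what shows in the picture. A call takes as long as a camera call.
- nets.spot_in(camera, label): "bbox" ([left, top, right, bottom] in pixels, round what is visible of it).
The state is a dict: "t": time; "qpos": joint angles; "qd": joint speeds; "joint_torque": joint torques, N m; "position": TCP position; "orientation": TCP orientation; "contact_force": force on the tool from outside, world axes, zero at the start; "ft_torque": the same for the moment, N m; "grip_width": finger opening in m.
Only numpy, scipy, OpenCV 4.12 (cv2) and the standard library are available. Lean on these libraries where they do the work, as an engineer would, in place of code of your own. Each camera call takes 0.05 s, during which the arm holds its last target. There are 200 camera calls.

## Working session

There is one attempt and no reset: what is moved stays moved. The work goes in short steps, Python scripts to look and compute and a tool call to move; the robot and the scene stay as the last step left them, time stands still between calls to the robot, and variables do not carry over. Pictures are saved under pics/ and viewed, about 8 in all and at most 12, crops included, and the job is handed in when it is done.

Besides the shell and the picture viewer there is one more tool, called by a JSON object that holds its "method" and its "body", one argument or row to a line. move_arm: Moves the arm, as the interface text tells. Its arguments: {"type":"object","properties":{"increments":{"type":"array"},"force":{"type":"number"}},"required":["increments"]}

```bash
mkdir -p pics
cat > h.py <<'E'
import numpy as np, cv2
from workcell import arm, get_image, calibration, nets
def cap(n,f=None):
    c=calibration(n); im,d=get_image(n)
    if f: cv2.imwrite('pics/'+f,im[:,:,::-1])
    return im,d,c
def cloud(d,c):
    v,u=np.mgrid[:d.shape[0],:d.shape[1]]
    P=np.stack([(u-c['cx'])/c['fx']*d,-(v-c['cy'])/c['fy']*d,-d],-1)
    M=np.array(c['world_from_camera']); return P@M[:3,:3].T+M[:3,3]
E
python3 - <<'E'
from h import *
for n in ['scene','top']:
    im,d,c=cap(n,n+'1.png'); P=cloud(d,c); np.savez(n+'1.npz',im=im,d=d,P=P)
    print(n,{k:(np.round(v,3).tolist()) for k,v in c.items()})
    for l in ['press','drawer_front','catch_tip','lever_grip','dappen_dish','dropper_bottle','cement_pot','amber_bottle','kidney_dish','gauze_pack']:
        for r in nets.spot_in(n,l)[:1]:
            b=r['bbox'];u,v=int((b[0]+b[2])/2),int((b[1]+b[3])/2)
            print(l,round(r['conf'],2),np.round(b),P[v,u].round(3) if d[v,u]>0 else None)
print(arm.observe())
E
```

```text
scene {'fx': 389.775, 'fy': 389.775, 'cx': 279.905, 'cy': 207.317, 'world_from_camera': [[0.89, 0.313, -0.331, 0.223], [-0.455, 0.641, -0.618, -0.691], [0.018, 0.701, 0.713, 0.951], [0.0, 0.0, 0.0, 1.0]]}
press 0.66 [226. 176. 328. 267.] [0.595 0.022 0.073]
drawer_front 0.76 [228. 202. 255. 235.] [0.509 0.101 0.051]
catch_tip 0.61 [267. 213. 299. 242.] [ 0.602 -0.005  0.069]
lever_grip 0.61 [287. 182. 307. 218.] [0.653 0.009 0.153]
dappen_dish 0.58 [269. 171. 282. 184.] [0.648 0.142 0.137]
dropper_bottle 0.43 [283. 266. 290. 283.] None
cement_pot 0.65 [243. 182. 257. 196.] [0.593 0.231 0.037]
amber_bottle 0.37 [196. 159. 220. 188.] [0.504 0.41  0.001]
kidney_dish 0.6 [197. 159. 220. 187.] [0.504 0.41  0.001]
gauze_pack 0.5 [290. 368. 306. 390.] [ 0.437 -0.399  0.007]
top {'fx': 416.886, 'fy': 416.886, 'cx': 276.841, 'cy': 205.018, 'world_from_camera': [[-0.069, 0.973, -0.219, 0.318], [-0.998, -0.067, 0.018, 0.012], [0.003, 0.22, 0.976, 1.368], [0.0, 0.0, 0.0, 1.0]]}
press 0.76 [216. 173. 302. 247.] [0.601 0.046 0.066]
drawer_front 0.56 [219. 230. 258. 250.] [0.518 0.122 0.01 ]
catch_
[... 456 characters left out ...]
0.437 -0.386  0.011]
{'t': 1.1, 'qpos': array([-1.49530087e+00,  2.63084258e-01, -4.82771491e-02,  1.25939771e+00,
        1.31925352e-05,  1.41546369e+00]), 'qd': array([-0.00025762, -0.00097698, -0.00021307, -0.00053653, -0.00129294,
        0.00070665]), 'joint_torque': array([ 9.65334839e-04, -6.37444997e+01,  3.84762383e+01,  1.48108611e-03,
       -3.76735552e-04, -1.70891661e-05]), 'position': array([ 0.12009452, -0.51109452,  0.23129484]), 'orientation': array([1.88539245e-05, 9.93347188e-01, 1.15157994e-01, 5.84850451e-06]), 'contact_force': array([-0.31881372, -0.20435436,  0.46786712]), 'ft_torque': array([-0.00092205,  0.06949744,  0.00653715]), 'grip_width': 0.08539808226438192}
```

Run:
```python
from h import *
a=cv2.resize(cv2.imread('pics/scene1.png')[150:300,180:340],None,fx=4,fy=4,interpolation=cv2.INTER_CUBIC)
cv2.imwrite('pics/s1c.png',a)
a=cv2.resize(cv2.imread('pics/top1.png')[155:275,170:340],None,fx=4.5,fy=4.5,interpolation=cv2.INTER_CUBIC)
cv2.imwrite('pics/t1c.png',a)
# press deck fit
pts=[]
for n in ['top','scene']:
    z=np.load(n+'1.npz');P=z['P'];d=z['d']
    m=(d>0)&(abs(P[...,2]-.07)<.004)&(P[...,0]>.4)&(P[...,0]<.8)&(abs(P[...,1])<.3)
    q=P[m];r=cv2.minAreaRect((q[:,:2]*1000).astype(np.float32));print(n,len(q),r,np.median(q[:,2]),cv2.boxPoints(r).round())
```

```text
top 2529 ((619.2281494140625, 15.707611083984375), (315.2420654296875, 309.11822509765625), 78.20535278320312) 0.07032337149220713 [[ 436. -107.]
 [ 738. -170.]
 [ 803.  138.]
 [ 500.  202.]]
scene 2389 ((604.703369140625, 39.66209411621094), (324.7080078125, 292.20343017578125), 69.9000015258789) 0.07083632279357888 [[ 412.  -63.]
 [ 686. -163.]
 [ 798.  142.]
 [ 523.  242.]]
```

View pics/s1c.png

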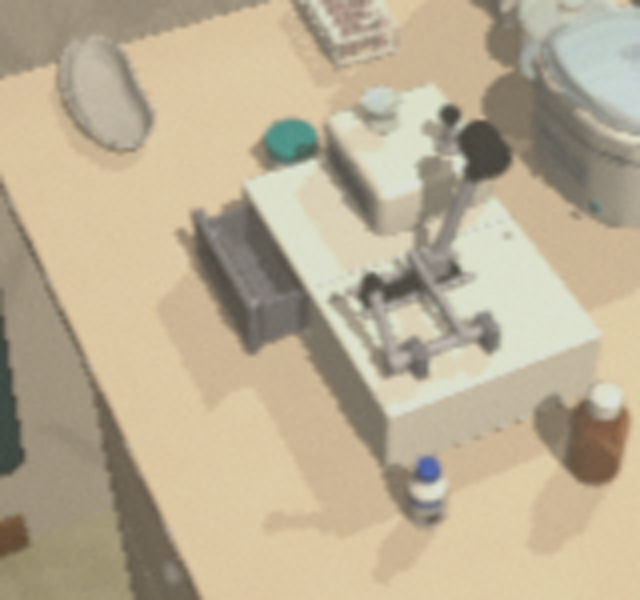

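View pics/t1c.png

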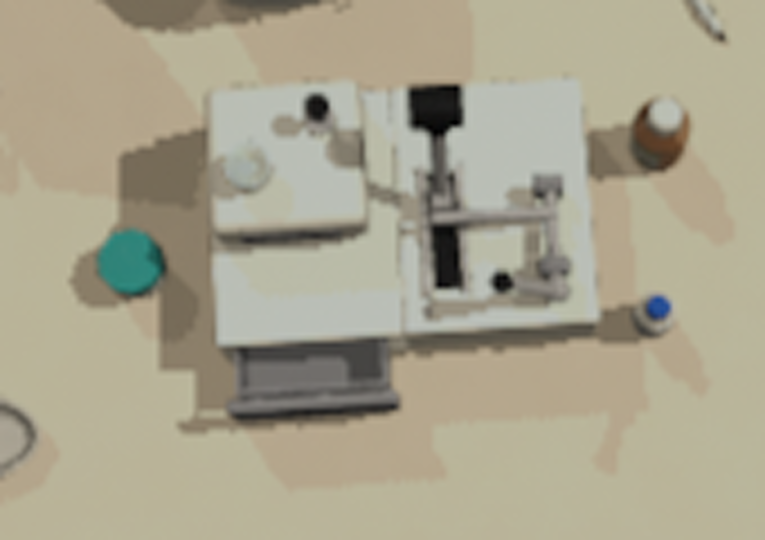

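The scene crop shows the open drawer front left, the catch locked towards the lever, the lever leaning back, the dropper bottle at the right front corner and the amber bottle to the right. In the top crop the catch ball is at about (503,282), the grip at (436,108) and the drawer panel at (315,403). The deck fit picked up outliers, so I'll redo it more robustly.

Run:
```python
from h import *
from scipy.optimize import least_squares
pts={}
for n in ['top','scene']:
    z=np.load(n+'1.npz');P=z['P'];d=z['d'];im=z['im'].astype(int)
    m=(d>0)&(abs(P[...,2]-.07)<.006)&(im.min(2)>125)
    k,lab,st,_=cv2.connectedComponentsWithStats(m.astype(np.uint8)); i=1+np.argmax(st[1:,4]); 
    m=lab==i;q=P[m]
    lo=np.percentile(q,[1,99],axis=0);print(n,m.sum(),st[i],lo.round(3).tolist(),np.median(q[:,2]))
    pts[n]=q
    # front edge and right edge lines: bin by y -> min x
    for ax,nm in ((0,'front'),(1,'right')):
        o=q[:,1-ax];B=np.arange(o.min()+.02,o.max()-.015,.006)
        e=np.array([[b+.003,np.sort(q[(o>=b)&(o<b+.006),ax])[:2].mean()] for b in B if ((o>=b)&(o<b+.006)).sum()>3])
        p=np.polyfit(*e.T,1)
        for _ in range(5):
            r=e[:,1]-np.polyval(p,e[:,0]);p=np.polyfit(*e[abs(r)<max(.003,np.median(abs(r)))].T,1)
        print(nm,p.round(4),np.abs(e[:,1]-np.polyval(p,e[:,0])).round(4).tolist())
```

```text
top 2577 [ 217  173   86   59 2577] [[0.537, -0.087, 0.065], [0.711, 0.176, 0.076]] 0.07042957031380048
front [0.0023 0.5379] [0.0002, 0.0002, 0.0013, 0.0003, 0.0017, 0.0016, 0.0008, 0.0013, 0.0004, 0.0001, 0.0005, 0.0004, 0.0012, 0.0008, 0.0011, 0.0006, 0.0002, 0.0026, 0.0008, 0.0011, 0.0015, 0.001, 0.0013, 0.0001, 0.0003, 0.0003, 0.0026, 0.0014, 0.0014, 0.0018, 0.0006, 0.001, 0.0005, 0.0005, 0.001, 0.0001, 0.0014, 0.0022, 0.001, 0.0002]
right [ 0.002  -0.0876] [0.0002, 0.0009, 0.0001, 0.0001, 0.0009, 0.0012, 0.0002, 0.0011, 0.0005, 0.0, 0.0004, 0.0011, 0.0003, 0.0002, 0.002, 0.0001, 0.0002, 0.0009, 0.0012, 0.0018, 0.0008, 0.0021, 0.0, 0.0004, 0.0011]
scene 2234 [ 240  189   90   67 2234] [[0.538, -0.09, 0.065], [0.714, 0.174, 0.075]] 0.07088148272971528
front [0.0071 0.5392] [0.0, 0.0007, 0.0017, 0.0002, 0.0017, 0.0008, 0.0007, 0.0002, 0.0026, 0.001, 0.0006, 0.0017, 0.0012, 0.0001, 0.0003, 0.0012, 0.0021, 0.001, 0.0003, 0.0011, 0.0022, 0.0008, 0.0005, 0.0012, 0.0007, 0.0014, 0.0, 0.0019, 0.0004, 0.0, 0.0003, 0.0016, 0.0006, 0.0007, 0.0011, 0.0015, 0.001, 0.0025, 0.0003, 0.0022]
right [-0.0041 -0.0871] [0.0006, 0.0005, 0.0006, 0.0001, 0.0015, 0.0006, 0.0004, 0.0001, 0.0, 0.0016, 0.0003, 0.0004, 0.0005, 0.0012, 0.0008, 0.0, 0.0003, 0.0003, 0.0007, 0.0011, 0.0012, 0.0004, 0.0, 0.0001, 0.0013]
```

Both views put the press at about (0.627, 0.045) with yaw near 0. Next I check the parts' predicted places against the depth and work out the first move.

```bash
cat >> h.py <<'E'
from scipy.spatial.transform import Rotation as R
def Rq(q): return R.from_quat(np.roll(q,-1))
def to(target,Rt=R.from_matrix(np.diag([1.,-1,-1]))):
    s=arm.observe(); r=Rq(s['orientation'])
    print('t',s['t'],'pos',s['position'].round(4),'F',s['contact_force'].round(2),'w',round(s['grip_width'],4))
    print('turn',(r.inv()*Rt).as_rotvec().round(4),'shift mm',[(r.inv().apply(np.array(t)-s['position'])*1000).round(1).tolist() for t in target])
E
python3 - <<'E'
from h import *
for n in ['scene','top']:
    z=np.load(n+'1.npz');P=z['P'];im=z['im'].astype(int);d=z['d'];M=P
    dark=im.max(2)<70
    x,y,zz=P[...,0],P[...,1],P[...,2]
    def st(nm,m): print(n,nm,m.sum(),np.median(P[m],0).round(4) if m.sum() else '', P[m].min(0).round(3) if m.sum() else '',P[m].max(0).round(3) if m.sum() else '')
    st('grip',dark&(zz>.15)&(x>.62)&(abs(y-.015)<.03))
    st('ball',dark&(zz>.11)&(zz<.15)&(x<.6)&(x>.53)&(y<.02)&(y>-.06))
    st('gate',(zz>.08)&(zz<.11)&(x>.575)&(x<.64)&(y<0)&(y>-.05))
    st('panel top',(zz>.055)&(zz<.066)&(x>.45)&(x<.53)&(y>.05)&(y<.18))
    st('panel face',(zz>.02)&(zz<.055)&(x>.45)&(x<.52)&(y>.07)&(y<.16))
to([[.42,.115,.2],[.42,.115,.035]])
E
```

```text
scene grip 0   
scene ball 0   
scene gate 54 [ 0.6096 -0.0252  0.0971] [ 0.606 -0.05   0.088] [ 0.628 -0.002  0.104]
scene panel top 105 [0.4941 0.1118 0.062 ] [0.489 0.054 0.055] [0.512 0.175 0.066]
scene panel face 96 [0.4909 0.1156 0.0477] [0.489 0.071 0.02 ] [0.509 0.16  0.055]
top grip 108 [0.6595 0.0152 0.2025] [ 0.648 -0.001  0.162] [0.677 0.031 0.209]
top ball 12 [ 0.5557 -0.0208  0.141 ] [ 0.55  -0.027  0.135] [ 0.56  -0.017  0.144]
top gate 52 [ 0.6093 -0.0265  0.0965] [ 0.576 -0.049  0.081] [ 0.633 -0.     0.101]
top panel top 126 [0.493  0.1184 0.0612] [0.488 0.058 0.055] [0.527 0.176 0.066]
top panel face 90 [0.5021 0.1151 0.0474] [0.488 0.071 0.021] [0.507 0.157 0.055]
t 1.1 pos [ 0.1201 -0.5111  0.2313] F [-0.32 -0.2   0.47] w 0.0854
turn [ 0.     -0.      0.2308] shift mm [[435.2, -540.9, 31.3], [435.2, -540.9, 196.3]]
```

{"method": "move_arm", "body": {
  "increments": [
    [0, 0, 0.23, 200, -250, 0, 0],
    [0, 0, 0.231, 435, -541, 31, 0],
    [0, 0, 0.231, 435, -541, 31, 0],
    [0, 0, 0.231, 435, -541, 31, 0],
    [0, 0, 0.231, 435, -541, 31, 0],
    [0, 0, 0.231, 435, -541, 31, 0],
    [0, 0, 0.231, 435, -541, 31, 0],
    [0, 0, 0.231, 435, -541, 31, 0],
    [0, 0, 0.231, 435, -541, 31, 0],
    [0, 0, 0.231, 435, -541, 31, 0],
    [0, 0, 0.231, 435, -541, 31, 0],
    [0, 0, 0.231, 435, -541, 31, 0],
    [0, 0, 0.231, 435, -541, 31, 0],
    [0, 0, 0.231, 435, -541, 31, 0],
    [0, 0, 0.231, 435, -541, 100, 0],
    [0, 0, 0.231, 435, -541, 196, 0],
    [0, 0, 0.231, 435, -541, 196, 0],
    [0, 0, 0.231, 435, -541, 196, 0],
    [0, 0, 0.231, 435, -541, 196, 0]
  ]
}}

```text
t: 3.48
position: [0.421, 0.0944, 0.0369]
orientation: [-0.007, 1.0, 0.011, 0.001]
contact_force: [0.6, 0.5, 0.7]
grip_width: -0.0003
```

{"method": "move_arm", "body": {
  "increments": [
    [0, 0, 0, 0, 0, 0, 0],
    [0, 0, 0, 0, 0, 0, 0],
    [0, 0, 0, 30, 0, 0, 0],
    [0, 0, 0, 50, 0, 0, 0],
    [0, 0, 0, 56, 0, 0, 0],
    [0, 0, 0, 62, 0, 0, 0],
    [0, 0, 0, 67, 0, 0, 0],
    [0, 0, 0, 72, 0, 0, 0],
    [0, 0, 0, 76, 0, 0, 0],
    [0, 0, 0, 79, 0, 0, 0],
    [0, 0, 0, 82, 0, 0, 0],
    [0, 0, 0, 82, 0, 0, 0],
    [0, 0, 0, 82, 0, 0, 0]
  ]
}}

```text
t: 5.1
position: [0.5022, 0.097, 0.0353]
orientation: [-0.008, 1.0, 0.012, -0.0]
contact_force: [1.4, 0.5, -1.0]
grip_width: -0.0003
```

Run:
```python
from h import *
im,d,c=cap('top');P=cloud(d,c);x,y,z=P[...,0],P[...,1],P[...,2]
m=(z>.057)&(z<.065)&(x>.45)&(x<.535)&(((y>.06)&(y<.08))|((y>.15)&(y<.17)));print(np.percentile(x[m],[5,50,95]),m.sum())
to([[.51,.115,.035]])
```

```text
Traceback (most recent call last):
IndexError: index -1 is out of bounds for axis 0 with size 0
```

{"method": "move_arm", "body": {
  "increments": [
    [0, 0, 0, 2, 0, 0, 0],
    [0, 0, 0, 4, 0, 0, 0],
    [0, 0, 0, 6, 0, 0, 0],
    [0, 0, 0, 8, 0, 0, 0],
    [0, 0, 0, 8, 0, 0, 0]
  ]
}}

```text
t: 5.78
position: [0.5099, 0.0971, 0.0351]
orientation: [-0.007, 1.0, 0.012, -0.001]
contact_force: [-1.2, -1.3, -1.2]
grip_width: -0.0
```

Run:
```python
from h import *
for n in ('top','scene'):
    im,d,c=cap(n,n+'2.png');P=cloud(d,c);x,y,z=P[...,0],P[...,1],P[...,2]
    m=(z>.05)&(z<.066)&(x>.44)&(x<.54)&(y>.04)&(y<.19);print(m.sum(),P[m].min(0),np.median(P[m],0))
a=cv2.imread('pics/top2.png')[155:275,170:340];b=cv2.imread('pics/scene2.png')[160:270,210:366]
cv2.imwrite('pics/v2.png',np.hstack([cv2.resize(a,(400,282)),cv2.resize(b,(400,282))]))
to([[.51,.115,.035]])
```

```text
1 [0.53540331 0.04059065 0.05113227] [0.53540331 0.04059065 0.05113227]
75 [0.49801626 0.04050612 0.05010124] [0.52268313 0.07424975 0.05803806]
t 5.875 pos [0.5102 0.0971 0.0352] F [-1.18 -0.99 -1.02] w -0.0002
turn [-0.015   0.0006  0.0236] shift mm [[0.3, -17.9, 0.4]]
```

View pics/v2.png

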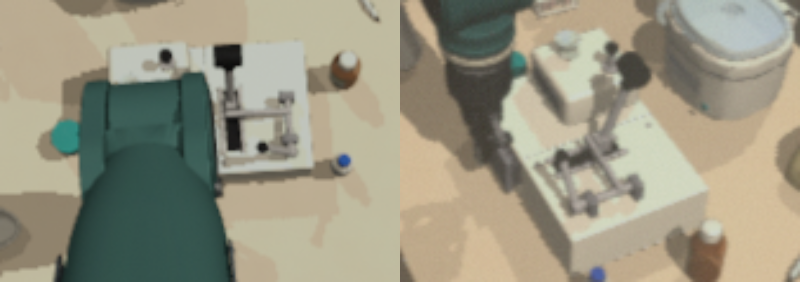

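The arm hides most of the drawer. The panel edge in the right half, at about (510,170), is nearly at the press front, so I push on in small steps and watch the force.

{"method": "move_arm", "body": {
  "increments": [
    [0, 0, 0, 2, 0, 0, 0],
    [0, 0, 0, 3, 0, 0, 0],
    [0, 0, 0, 4, 0, 0, 0],
    [0, 0, 0, 5, 0, 0, 0]
  ]
}}

```text
t: 6.38
position: [0.5157, 0.0974, 0.0354]
orientation: [-0.008, 1.0, 0.012, 0.0]
contact_force: [-0.8, -0.7, -0.4]
grip_width: 0.0
```

{"method": "move_arm", "body": {
  "increments": [
    [0, 0, 0, 1.5, 0, 0, 0],
    [0, 0, 0, 3, 0, 0, 0]
  ]
}}

```text
t: 6.62
position: [0.5163, 0.0974, 0.0351]
orientation: [-0.007, 1.0, 0.012, -0.002]
contact_force: [-17.8, -2.4, 13.2]
grip_width: -0.0003
```

Contact force rose to 18 N at TCP x 0.516, so the panel face is at 0.527 and the drawer looks home. I back off and check that.

{"method": "move_arm", "body": {
  "increments": [
    [0, 0, 0, -3, 0, 0, 0],
    [0, 0, 0, -40, 0, 0, 0],
    [0, 0, 0, -60, 0, 0, 0],
    [0, 0, 0, -60, 0, -60, 0],
    [0, 0, 0, -60, 100, -120, 0],
    [0, 0, 0, -60, 150, -185, 0],
    [0, 0, 0, -60, 200, -185, 0],
    [0, 0, 0, -60, 200, -185, 0],
    [0, 0, 0, -60, 200, -185, 0]
  ]
}}

```text
t: 7.75
position: [0.4642, -0.1097, 0.2187]
orientation: [-0.007, 1.0, 0.01, 0.002]
contact_force: [1.2, 0.8, -0.9]
grip_width: 0.0
```

Run:
```python
from h import *
for n in ('top','scene'):
    im,d,c=cap(n,n+'3.png');P=cloud(d,c);x,y,z=P[...,0],P[...,1],P[...,2]
    m=(z>.03)&(z<.064)&(x>.44)&(x<.54)&(y>.065)&(y<.165);print(m.sum(),np.percentile(P[m],[5,50,95],axis=0).round(4).tolist())
a=cv2.imread('pics/top3.png')[155:275,170:340];b=cv2.imread('pics/scene3.png')[160:270,210:366]
cv2.imwrite('pics/v3.png',np.hstack([cv2.resize(a,(400,282)),cv2.resize(b,(400,282))]))
to([[.556,.02,.22],[.556,.02,.115]])
```

```text
140 [[0.5241, 0.07, 0.0352], [0.5276, 0.1154, 0.0589], [0.538, 0.1592, 0.0634]]
24 [[0.5258, 0.1047, 0.0324], [0.5263, 0.1431, 0.0401], [0.5273, 0.1626, 0.0538]]
t 7.85 pos [ 0.4632 -0.107   0.2172] F [-0.08  0.88 -0.11] w -0.0006
turn [-0.0151 -0.0002  0.0226] shift mm [[95.6, -124.9, -0.9], [95.6, -123.3, 104.1]]
```

View pics/v3.png

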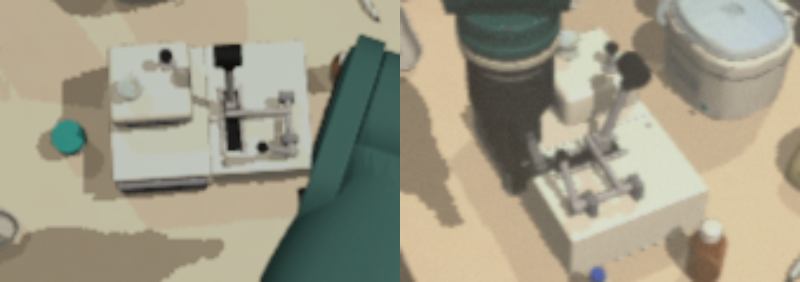

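The drawer face reads 0.5265, which is the press front less the 10 mm panel, so it is home. In the top half the panel sits flush at (160,185) and the catch is still locked with its ball at (263,147). Now to the catch.

{"method": "move_arm", "body": {
  "increments": [
    [-0.015, 0, 0.023, 40, -60, -1, 0],
    [-0.015, 0, 0.023, 95, -125, -1, 0],
    [-0.015, 0, 0.023, 95, -125, -1, 0],
    [-0.015, 0, 0.023, 95, -125, -1, 0],
    [-0.015, 0, 0.023, 95, -125, -1, 0],
    [-0.015, 0, 0.023, 95, -124, 40, 0],
    [-0.015, 0, 0.023, 95, -123, 80, 0],
    [-0.015, 0, 0.023, 95, -123, 100, 0],
    [-0.015, 0, 0.023, 95, -123, 100, 0],
    [-0.015, 0, 0.023, 95, -123, 100, 0]
  ]
}}

```text
t: 9.1
position: [0.5553, 0.0196, 0.1202]
orientation: [0.0, 1.0, 0.0, 0.0]
contact_force: [0.6, 0.1, -0.0]
grip_width: 0.0002
```

Run:
```python
from h import *
to([[.556,.0045,.118],[.556,-.03,.118],[.556,-.06,.125],[.556,-.09,.12]])
```

```text
t 9.1 pos [0.5553 0.0196 0.1202] F [ 0.64  0.11 -0.03] w 0.0002
turn [ 0.0001 -0.0009  0.0001] shift mm [[0.7, 15.1, 2.2], [0.7, 49.6, 2.2], [0.7, 79.6, -4.8], [0.7, 109.6, 0.2]]
```

{"method": "move_arm", "body": {
  "increments": [
    [0, 0, 0, 0, 8, 0, 0],
    [0, 0, 0, 0, 14, 0, 0],
    [0, 0, 0, 0, 20, 0, 0],
    [0, 0, 0, 0, 26, 0, 0],
    [0, 0, 0, 0, 32, 0, 0],
    [0, 0, 0, 0, 38, 0, 0],
    [0, 0, 0, 0, 44, 0, 0],
    [0, 0, 0, 0, 50, 0, 0],
    [0, 0, 0, 0, 56, 0, 0],
    [0, 0, 0, 0, 62, 0, 0],
    [0, 0, 0, 0, 67, 0, 0],
    [0, 0, 0, 0, 72, 0, 0],
    [0, 0, 0, 0, 76, 0, 0],
    [0, 0, 0, 0, 80, 0, 0]
  ]
}}

```text
t: 10.85
position: [0.5551, -0.0602, 0.119]
orientation: [-0.0, 1.0, 0.0, -0.0]
contact_force: [-0.2, 2.1, -0.5]
grip_width: -0.0003
```

{"method": "move_arm", "body": {
  "increments": [
    [0, 0, 0, 0, 2, 0, 0],
    [0, 0, 0, 0, 4, 0, 0],
    [0, 0, 0, 0, 6, 0, 0],
    [0, 0, 0, 0, 6, 0, 0]
  ]
}}

```text
t: 11.35
position: [0.5551, -0.0662, 0.1191]
orientation: [0.0, 1.0, 0.0, -0.0]
contact_force: [0.2, 1.5, -0.5]
grip_width: 0.0001
```

Run:
```python
from h import *
for n in ('top','scene'): cap(n,n+'4.png')
a=cv2.imread('pics/top4.png')[155:275,170:340];b=cv2.imread('pics/scene4.png')[160:270,210:366]
cv2.imwrite('pics/v4.png',np.hstack([cv2.resize(a,(400,282)),cv2.resize(b,(400,282))]))
to([[.556,-.0685,.12]])
```

```text
t 11.45 pos [ 0.5551 -0.0661  0.1191] F [-0.44  0.2  -0.49] w -0.0001
turn [0.0002 0.0003 0.0006] shift mm [[0.9, 2.4, -0.9]]
```

View pics/v4.png

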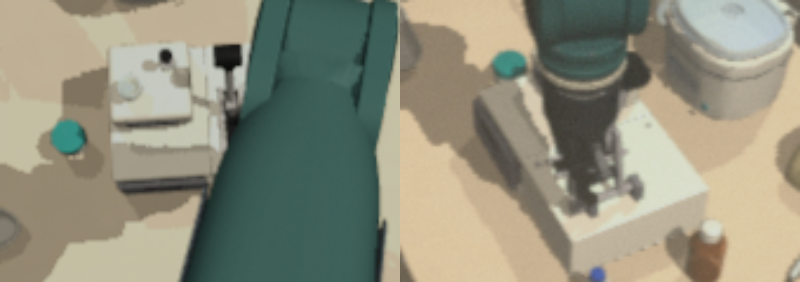

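The gripper covers the catch, but in the right half the gate arm stands upright at about (612,150). The force is still low, so I go on to the stop.

{"method": "move_arm", "body": {
  "increments": [
    [0, 0, 0, 0, 1.5, 0, 0],
    [0, 0, 0, 0, 3, 0, 0],
    [0, 0, 0, 0, 3, 0, 0]
  ]
}}

```text
t: 11.82
position: [0.5551, -0.0692, 0.1191]
orientation: [-0.0, 1.0, 0.0, -0.0]
contact_force: [0.5, 0.9, -0.5]
grip_width: -0.0002
```

{"method": "move_arm", "body": {
  "increments": [
    [0, 0, 0, 0, 1, 0, 0],
    [0, 0, 0, 0, 2, 0, 0]
  ]
}}

```text
t: 12.08
position: [0.5551, -0.0711, 0.1191]
orientation: [-0.0, 1.0, 0.0, -0.0]
contact_force: [-0.2, 1.4, 0.1]
grip_width: 0.0003
```

{"method": "move_arm", "body": {
  "increments": [
    [0, 0, 0, 0, 1, 0, 0],
    [0, 0, 0, 0, 2, 0, 0]
  ]
}}

```text
t: 12.32
position: [0.5551, -0.0731, 0.1191]
orientation: [-0.0, 1.0, 0.0, -0.0]
contact_force: [-0.0, 1.7, -1.2]
grip_width: 0.0002
```

{"method": "move_arm", "body": {
  "increments": [
    [0, 0, 0, 0, 1, 0, 0],
    [0, 0, 0, 0, 2, 0, 0]
  ]
}}

```text
t: 12.58
position: [0.5551, -0.0751, 0.1191]
orientation: [-0.0, 1.0, 0.0, -0.0]
contact_force: [0.7, 0.9, -0.1]
grip_width: -0.0
```

{"method": "move_arm", "body": {
  "increments": [
    [0, 0, 0, 0, 1, 0, 0],
    [0, 0, 0, 0, 2, 0, 0]
  ]
}}

```text
t: 12.82
position: [0.5552, -0.0772, 0.1191]
orientation: [0.0, 1.0, 0.0, -0.0]
contact_force: [-0.2, 1.8, 0.8]
grip_width: -0.0001
```

{"method": "move_arm", "body": {
  "increments": [
    [0, 0, 0, 0, 1, 0, 0],
    [0, 0, 0, 0, 2, 0, 0]
  ]
}}

```text
t: 13.08
position: [0.5551, -0.079, 0.1191]
orientation: [-0.0, 1.0, 0.0, -0.0]
contact_force: [0.8, 3.9, 0.7]
grip_width: -0.0
```

{"method": "move_arm", "body": {
  "increments": [
    [0, 0, 0, 0, 1, 0, 0],
    [0, 0, 0, 0, 2, 0, 0]
  ]
}}

```text
t: 13.32
position: [0.5551, -0.0802, 0.1191]
orientation: [-0.001, 1.0, 0.001, -0.0]
contact_force: [0.6, 11.3, 2.0]
grip_width: 0.0
```

Force rises to 11 N, so the catch is at its stop. I retreat upward and look before the lever.

{"method": "move_arm", "body": {
  "increments": [
    [0, 0, 0, 0, -10, 0, 0],
    [0, 0, 0, 0, -14, 0, 0],
    [0, 0, 0, 0, -14, -50, 0],
    [0, 0, 0, 0, -14, -110, 0],
    [0, 0, 0, 0, -14, -125, 0],
    [0, 0, 0, 60, -55, -125, 0],
    [0, 0, 0, 100, -96, -125, 0],
    [0, 0, 0, 155, -96, -125, 0],
    [0, 0, 0, 155, -96, -125, 0],
    [0, 0, 0, 155, -96, -125, 0],
    [0, 0, 0, 155, -96, -125, 0]
  ]
}}

```text
t: 14.7
position: [0.7091, 0.0148, 0.245]
orientation: [0.0, 1.0, 0.0, 0.0]
contact_force: [-0.5, 0.6, 0.3]
grip_width: 0.0001
```

Run:
```python
from h import *
for n in ('top','scene'): cap(n,n+'5.png')
a=cv2.imread('pics/top5.png')[155:275,170:340];b=cv2.imread('pics/scene5.png')[160:270,210:366]
cv2.imwrite('pics/v5.png',np.hstack([cv2.resize(a,(400,282)),cv2.resize(b,(400,282))]))
to([[.705,.015,.24],[.705,.015,.165]])
```

```text
t 14.8 pos [0.7093 0.0148 0.2451] F [ 0.03  0.48 -0.15] w 0.0
turn [ 0.0001 -0.0006  0.0003] shift mm [[-4.3, -0.2, 5.1], [-4.3, -0.2, 80.1]]
```

View pics/v5.png

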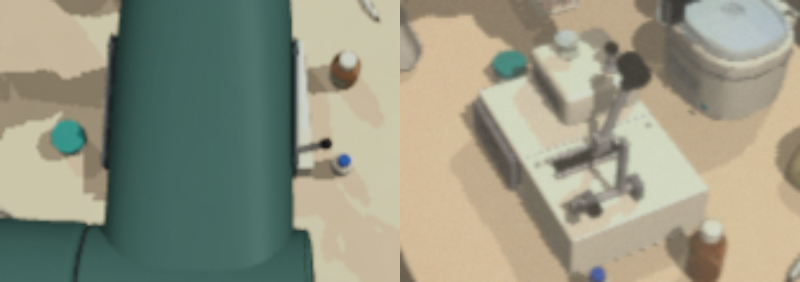

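Right half: the catch is flipped with its ball outside at (593,208), the gate arm is upright at (625,160), and the lever is still back. I check clearance behind the lever before going down.

Run:
```python
from h import *
for n in ('top','scene'):
    P=np.load(n+'1.npz')['P'];x,y,z=P[...,0],P[...,1],P[...,2]
    m=(z>.03)&(x>.73)&(x<.95)&(y>-.12)&(y<.15);q=P[m];print(n,m.sum(),q.min(0).round(3),q.max(0).round(3), [ (x[m&(z>h)].min().round(3) if (m&(z>h)).any() else None) for h in (.05,.1,.15,.2)])
```

```text
top 1846 [ 0.796 -0.11   0.03 ] [0.945 0.15  0.134] [np.float64(0.796), np.float64(0.799), None, None]
scene 2302 [ 0.798 -0.114  0.03 ] [0.95  0.15  0.134] [np.float64(0.798), np.float64(0.8), None, None]
```

{"method": "move_arm", "body": {
  "increments": [
    [0, 0, 0, 0, 0, 40, 0],
    [0, 0, 0, 0, 0, 75, 0],
    [0, 0, 0, 0, 0, 75, 0],
    [0, 0, 0, -10, 0, 75, 0],
    [0, 0, 0, -18, 0, 75, 0],
    [0, 0, 0, -26, 0, 75, 0],
    [0, 0, 0, -34, 0, 75, 0],
    [0, 0, 0, -42, 0, 75, 0],
    [0, 0, 0, -50, 0, 75, 0],
    [0, 0, 0, -58, 0, 75, 0],
    [0, 0, 0, -66, 0, 75, 0],
    [0, 0, 0, -74, 0, 75, 0],
    [0, 0, 0, -82, 0, 75, 0],
    [0, 0, 0, -90, 0, 75, 0],
    [0, 0, 0, -98, 0, 75, 0],
    [0, 0, 0, -106, 0, 75, 0],
    [0, 0, 0, -113, 0, 75, 0],
    [0, 0, 0, -119, 0, 75, 0],
    [0, 0, 0, -125, 0, 75, 0]
  ]
}}

```text
t: 17.18
position: [0.5848, 0.0149, 0.169]
orientation: [-0.0, 1.0, 0.0, -0.0]
contact_force: [5.6, -0.3, -3.7]
grip_width: -0.0002
```

{"method": "move_arm", "body": {
  "increments": [
    [0, 0, 0, -3, 0, 0, 0],
    [0, 0, 0, -6, 0, 0, 0],
    [0, 0, 0, -9, 0, 0, 0],
    [0, 0, 0, -11, 0, 0, 0],
    [0, 0, 0, -11, 0, 0, 0]
  ]
}}

```text
t: 17.8
position: [0.5742, 0.0148, 0.1693]
orientation: [0.0, 1.0, 0.0, 0.0]
contact_force: [5.2, -0.6, -0.5]
grip_width: 0.0001
```

{"method": "move_arm", "body": {
  "increments": [
    [0, 0, 0, -2, 0, 0, 0],
    [0, 0, 0, -4, 0, 0, 0]
  ]
}}

```text
t: 18.05
position: [0.5703, 0.0149, 0.1692]
orientation: [0.0, 1.0, 0.0, 0.0]
contact_force: [5.3, -0.4, -1.2]
grip_width: -0.0001
```

{"method": "move_arm", "body": {
  "increments": [
    [0, 0, 0, -1, 0, 0, 0],
    [0, 0, 0, -2, 0, 0, 0]
  ]
}}

```text
t: 18.3
position: [0.5684, 0.0149, 0.1692]
orientation: [0.0, 1.0, 0.0, 0.0]
contact_force: [5.5, -0.7, -1.3]
grip_width: -0.0001
```

{"method": "move_arm", "body": {
  "increments": [
    [0, 0, 0, -1, 0, 0, 0],
    [0, 0, 0, -1.5, 0, 0, 0]
  ]
}}

```text
t: 18.55
position: [0.567, 0.0149, 0.1693]
orientation: [0.0, 1.0, 0.0, 0.0]
contact_force: [6.5, -0.2, -2.3]
grip_width: 0.0
```

{"method": "move_arm", "body": {
  "increments": [
    [0, 0, 0, -1, 0, 0, 0],
    [0, 0, 0, -1.5, 0, 0, 0],
    [0, 0, 0, -1.5, 0, 0, 0],
    [0, 0, 0, -1.5, 0, 0, 0]
  ]
}}

```text
t: 19.05
position: [0.5665, 0.0149, 0.1693]
orientation: [-0.0, 1.0, 0.0, 0.001]
contact_force: [11.3, 0.4, -4.1]
grip_width: 0.0
```

Run:
```python
from h import *
for n in ('top','scene'):
    im,d,c=cap(n,n+'6.png');P=cloud(d,c);x,y,z=P[...,0],P[...,1],P[...,2]
    m=(im.max(2)<75)&(z>.165)&(z<.215)&(x<.56)&(x>.5)&(abs(y-.015)<.03);print(n,m.sum(),np.percentile(P[m],[2,50,98],axis=0).round(4).tolist() if m.any() else '')
    m=(z>.03)&(z<.064)&(x>.44)&(x<.54)&(y>.065)&(y<.165);print(m.sum(),np.median(P[m],0).round(4))
b=cv2.imread('pics/scene6.png')[150:290,190:376]
cv2.imwrite('pics/v6.png',cv2.resize(b,(744,560),interpolation=cv2.INTER_CUBIC))
to([[.565,.015,.17]])
```

```text
top 0 
3 [0.5296 0.1642 0.0604]
scene 120 [[0.5273, -0.0034, 0.1824], [0.5389, 0.0053, 0.1983], [0.5583, 0.0263, 0.2036]]
134 [0.5272 0.1146 0.0569]
t 19.15 pos [0.5665 0.0149 0.1694] F [11.89  0.45 -3.86] w 0.0002
turn [-0.0001 -0.0024  0.0006] shift mm [[-1.5, -0.1, -0.6]]
```

View pics/v6.png

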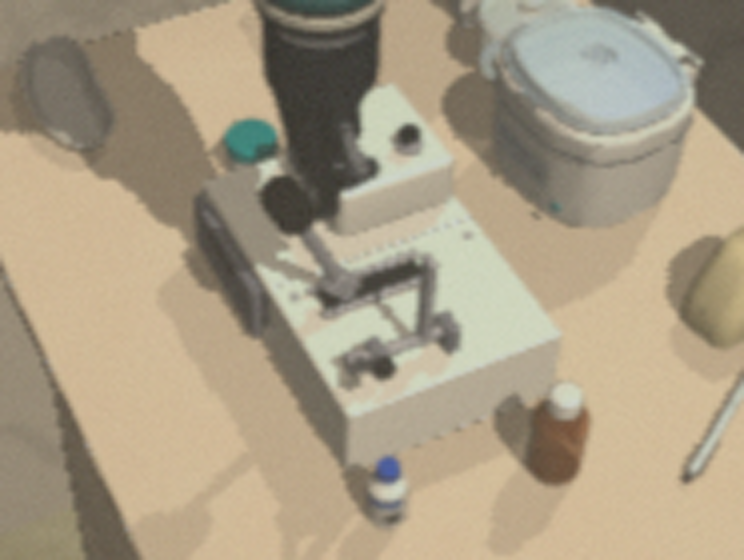

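```bash
python3 -c "
from workcell import arm
print(arm.hand_in())"
```

```text
the job is handed in; nothing more can be done
None
```

The job is handed in with the arm still holding the lever at its stop. I worked in the required order: drawer, then catch, then lever. No verdict is reported, so what follows rests on my own readings.

- **Drawer:** I pushed it until the contact force rose to about 18 N. In the last depth readings the panel face is at x ≈ 0.527, flush with the press front less the 10 mm panel, so it is home.
- **Catch:** I pushed it over until it met its stop at about 11 N. The last pictures show the ball outside and the gate arm upright.
- **Lever:** The closed fingers pull from behind the grip with about 11.5 N. The grip centre reads x ≈ 0.539 to 0.541, and the expected position at the stop is 0.541.
- **Bystanders:** The dropper bottle, cement pot, amber bottle and kidney dish look unmoved in the last picture. The arm hid the dish on the press there and the gauze pack lay outside the crop, but the arm went near neither.

It finished at about 19 s of the 64 s allowed. No final check disagreed. The top camera could not see the grip at the end, so the lever check is from the scene camera, the tool position and the force. Two slips were harmless: the drawer was pushed about 18 mm off the panel's centre, and the first deck fit was thrown off by outliers and redone.

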